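Shield the shell and hold the analyser's shutter open

ROBOT

A 6-joint arm with a two-finger parallel gripper is mounted at the origin on the work surface. World frame = base frame: x ahead of the robot, y to its left, z up, the work surface at z = 0. Lengths are in m, angles in rad, forces in N, time in s.
With the tool pointing down it reaches from about 0.3 to 0.875 m from the base axis. Payload 6.4 kg.
Tool frame: the origin (TCP) lies midway between the tips of the shut fingers; the grasp point (between the pads) lies ctrl.grip_depth behind it (ctrl.grip_depth is the distance from the TCP to the grasp point, in m); x points along the fingers, y is the direction in which the jaws open and shut, and the axes are right-handed (so a half turn about x gives the same grasp; the last joint's range is limited). The gripper opens to 85 mm and grips with 20 to 120 N. Pads are 22 mm wide; open, the fingers measure 114 mm over their backs; the gripper's body (76 mm by 85 mm) begins 54 mm behind the grasp point. The pads swing forward as they close: fully open they stand 13 mm farther back than shut.
Start: joints at [0.949, 0.181, 1.607, -0, 1.354, -0.206], TCP at [0.232, 0.526, 0.231] pointing down, gripper open.
Joint ranges: [-2.99, 2.99], [-0.89, 2.07], [0.3, 2.58], [-1.14, 4.28], [0, 2.63], [-3.12, 3.12]. Speed limits (rad/s): [2.57, 2.57, 3.01, 3.14, 3.14, 3.14].

INTERFACE

Orientations are given as a unit quaternion [w, x, y, z].
In Python, from bench import ctrl gives the robot as it stands.
- The arm moves only by the shell command python3 -m creep 'ROWS'. ROWS is text: rows parted by semicolons, each of 7 numbers parted by spaces: the opening, from 0 (shut) to 1 (fully open), then the shift along the tool's x, y, z in cm, then the turn, a rotation vector about the tool's x, y, z in rad. In form: claw x y z ax ay az; .... A call has 1 to 10 rows; each row shifts and turns the pose as measured when the row begins, along the tool's axes as they then stand; what a row does not reach is not made up. A row lasts 1/8 s, in which the tool goes at most 62.5 mm and 10.7 degrees, less where a joint would pass 70% of its speed; a pose out of reach is approached as far as the arm can. A call with a gripper value outside its range is refused whole. The fingers move at their own pace and stop on an object; the grip force is fixed at half the most. Time passes only in rows, so rows that do not move let the fingers close. It gives the time, the measured TCP pose, the force and the opening at its end, in the units of the state.
- ctrl.get_obs(): the state, without advancing time (a new reading comes with each control period).
- ctrl.camera(name): name is "side" or "top" or "wrist"; returns (picture, depth): 400x640x3 uint8, blue, green, red; 400x640 float32, m along the optical axis (not along the pixel's ray), 0 where there is no reading.
- ctrl.calibration(name): a dict with "mtx" (3x3 intrinsics, pixels), "R" (3x3) and "t" (3): a world point X has camera coordinates R X + t; the wrist camera has in their place "tool_from_camera" (4x4, takes a point from camera to tool coordinates, whose origin is the TCP and whose axes are the tool frame's). Camera axes: x right, y down, z forward; pixel columns grow to the right and rows downward; lengths in m; the calibration is good to about 2 mm. A picture is of the moment at which its call begins: read the wrist's pose just before it. calibration takes no time and is no camera call.
- ctrl.hand_in(): hands the job in, once; it reports no verdict.
Trained networks look in the newest picture that a camera, given by its name, has taken for a name from the list of things; names that differ only in an ending like _2 or _b are one class to them, and where a whole thing is asked for, a point or a joint stands for the part that bears it (a point fixed in the world has none). Each returns a list of dicts, best first, with "confidence" (0 to 1); they miss things now and then, are a little off and sometimes report something else, mostly with a low value. They report only what shows in the picture. A call takes as long as a camera call.
- ctrl.find_in(query, camera): "rect" ([left, top, right, bottom] in pixels, round what is visible of it).
The state is a dict: "time_s": time; "q": joint angles; "dq": joint speeds; "joint_efforts": joint torques, N m; "eef_pos": TCP position; "eef_rot": TCP orientation; "wrist_force": force on the tool from outside, world axes, zero at the start; "torque": the same for the moment, N m; "opening": opening from 0.0 (shut) to 1.0 (fully open).
Only numpy, scipy, OpenCV 4.12 (cv2) and the standard library are available. Lean on these libraries where they do the work, as an engineer would, in place of code of your own. Each camera call takes 0.05 s, during which the arm holds its last target.

TASK

A shell is lying ready in the sample well of the bench X-ray analyser: slide the shield cover fully shut over the well, and only then take the upright grip at the end of the unit and pull the spring-return shutter slide out until its cross-piece stands on the black index line across the ledge. The shutter springs shut when let go, so keep hold of the grip and finish while holding it still on the line. Never draw the shutter while the cover is open, keep the cover shut, and leave the shell and the other things on the table where they lie.

Things in the scene. Friction and masses are not known exactly. Their poses are not given: they have to be found in the camera images.
- unit: bench analyser, fixed: grey housing 150 (its x) x 240 (its y) mm, top at 90 mm, with a 72 mm high electronics box along its +x side (45 mm deep, lamp to 95 mm). Origin: centre of the housing's underside, on the table; y points to the end with the ledge and grip (end face at y = 120 mm), z up. The cover slides along y on top between two rails (inner faces x = -59, +59 mm, tops at 103 mm).
- cover (a joint): sliding shield cover: 0 = fully shut over the well, against its stops; 0.110 m = fully open. Grows towards the unit's -y, so it is shut by sliding it towards the ledge end. It stays where left: about 2.5 N friction, 0.5 kg.
- cover_fin (a point): centre of the top edge of the cover's upright fin handle; moves with the cover. The cover is a dark steel plate 112 x 110 x 8 mm, top at 98.5 mm above the table. The fin on its middle is 60 mm long in the unit's x, 14 mm thick in the unit's y (the sliding direction), 34 mm tall, top at 132.5 mm.
- shutter (a joint): draw of the shutter slide: 0 = sprung shut, 0.040 m = cross-piece centred on the index line (shutter open), 0.066 m = end stop. Grows along the unit's +y. The spring pulls it shut with about 5.4 N at 0 and 10.2 N on the line (120 N/m).
- pull_grip (a point): black upright grip block of the shutter slide: 36 (unit's x) x 14 (unit's y, the pulling direction) x 44 mm tall. This point: centre of the block, 96 mm above the table; top at 118 mm. Shut, 40 mm are free between it and the housing's end face. A thin stem joins it to a steel cross-piece right below (60 mm in x, 14 mm in y, top at 47.5 mm) that runs over the ledge.
- index_line (a point): middle of the black engraved line, 2 mm wide, across (along the unit's x) the flat aluminium ledge that sticks out 125 mm from the housing's +y end; fixed to the unit, 87 mm out from the end face. Ledge: 90 mm wide, top 40 mm above the table, 5 mm high lip at its outer end. The shutter is open when the cross-piece, and so the grip above it, is centred over this line.
- well_floor (a point): centre of the floor of the square open sample well in the unit's top: 86 x 86 mm, floor at 56 mm above the table, 34 mm below the housing's top; fixed, 50 mm towards the ledge end from the unit's origin.
- specimen: the shell in the sample well: ribbed bivalve half-shell, 60 x 54 x 21 mm, dome up, origin at the middle of its underside, on the well's floor; loose, 40 g. To be left as it lies.
- shell_a: large pale bivalve half-shell lying dome up, about 96 x 80 x 28 mm; origin at the middle of its underside; a loose bystander to be left alone
- shell_b: smaller brown bivalve half-shell lying dome up, about 72 x 60 x 20 mm, beside the guide ledge; origin at the middle of its underside; a loose bystander to be left alone
- caliper: steel caliper lying flat, 235 mm long along its own y, 14 mm high; origin at the middle of its underside; a loose bystander to be left alone
- sample_cup: small white open sample cup, 42 mm across, 26 mm high, near the guide ledge; origin at the middle of its underside; a loose bystander to be left alone
- loupe: folded pocket magnifier, 34 mm round, 62 mm long, 20 mm high; origin at the middle of its underside; a loose bystander to be left alone
- black_box: open black specimen box, 110 x 150 x 55 mm high, with shells in it; origin at the middle of its underside; a loose bystander to be left alone
- tan_box: open tan card box, 130 x 170 x 35 mm high, with shells in it; origin at the middle of its underside; a loose bystander to be left alone

How it is judged:
By the outcome, as a careful person would: the job done as asked, in the order asked, and still so for the second after the job is handed in, while the arm keeps its last pose, push and grip.
It also fails if it takes over 48 s, if anything falls off the work surface, if the arm or the gripper's body presses on something with over 40 N, if the wrist force passes 120 N, or if a joint passes its speed limit or range.

## Working session

There is one attempt and no reset: what is moved stays moved. The work goes in short steps, Python scripts to look and compute and a shell command to move; the robot and the scene stay as the last step left them, time stands still between calls to the robot, and variables do not carry over. Pictures are saved under pics/ and viewed, and the job is handed in when it is done.

```bash
ls; mkdir -p pics; python3 - <<'E'
from bench import ctrl
import cv2,numpy as np
o=ctrl.get_obs()
for k,v in o.items(): print(k,np.round(v,3))
print(ctrl.grip_depth)
for n in("top","side"):
    p,d=ctrl.camera(n); cv2.imwrite(f"pics/{n}0.png",p); np.save(f"{n}0.npy",d)
    print(n,ctrl.calibration(n))
    for q in("cover_fin","pull_grip","unit","index_line","well_floor","cover"):
        try: print(q,[(np.round(r["rect"]).tolist(),round(r["confidence"],2)) for r in ctrl.find_in(q,n)[:2]])
        except Exception as e: print(q,e)
E
```

```text
pics
time_s 0.0
q [ 0.949  0.182  1.608 -0.     1.354 -0.206]
dq [-0.001 -0.001  0.002 -0.    -0.001 -0.   ]
joint_efforts [-2.0000e-03 -4.4487e+01 -3.5134e+01 -0.0000e+00  9.0000e-03  0.0000e+00]
eef_pos [0.232 0.526 0.23 ]
eef_rot [ 0.692  0.145  0.692 -0.147]
wrist_force [ 0.264  0.079 -0.122]
torque [-0.001  0.033  0.003]
opening 1.003
0.0187
top {'mtx': array([[368.95328227,   0.        , 316.75399925],
       [  0.        , 368.95328227, 195.68171184],
       [  0.        ,   0.        ,   1.        ]]), 'R': array([[-0.01914475, -0.99978136, -0.00840911],
       [-0.99582438,  0.0198185 , -0.08911246],
       [ 0.08925963,  0.00666797, -0.99598607]]), 't': array([0.03825941, 0.57164703, 0.93274702])}
cover_fin [([341.0, 184.0, 392.0, 234.0], 0.85)]
pull_grip [([280.0, 190.0, 306.0, 209.0], 0.65)]
unit [([257.0, 157.0, 406.0, 242.0], 0.84)]
index_line [([255.0, 156.0, 412.0, 243.0], 0.68)]
well_floor [([251.0, 153.0, 408.0, 244.0], 0.76)]
cover [([340.0, 185.0, 391.0, 234.0], 0.77)]
side {'mtx': array([[411.78133661,   0.        , 317.94096688],
       [  0.        , 411.78133661, 199.14995618],
       [  0.        ,   0.        ,   1.        ]]), 'R': array([[ 0.97262579, -0.23145869, -0.02063859],
       [-0.17334895, -0.66354561, -0.72777563],
       [ 0.15475535,  0.71143102, -0.6855047 ]]), 't': array([-0.57100703,  0.19911543,  0.95095749])}
cover_fin [([281.0, 224.0, 328.0, 267.0], 0.88)]
pull_grip [([292.0, 178.0, 305.0, 201.0], 0.63), ([267.0, 181.0, 362.0, 304.0], 0.32)]
unit []
index_line [([266.0, 180.0, 364.0, 304.0], 0.79), ([288.0, 133.0, 338.0, 181.0], 0.17)]
well_floor [([269.0, 174.0, 361.0, 307.0], 0.61)]
cover [([278.0, 224.0, 329.0, 268.0], 0.88)]
```

```bash
python3 - <<'E'
import cv2
for n,(a,b,c,d) in dict(top=(220,120,460,280),side=(220,110,420,320)).items():
    p=cv2.imread(f"pics/{n}0.png")[b:d,a:c]
    cv2.imwrite(f"pics/{n}0z.png",cv2.resize(p,None,fx=3 if n=="top" else 2.8,fy=3 if n=="top" else 2.8,interpolation=2))
E
```

```text
(no output)
```

View pics/top0.png

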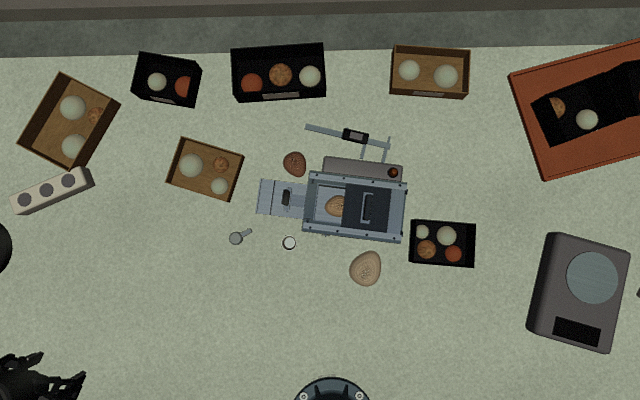

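View pics/side0.png

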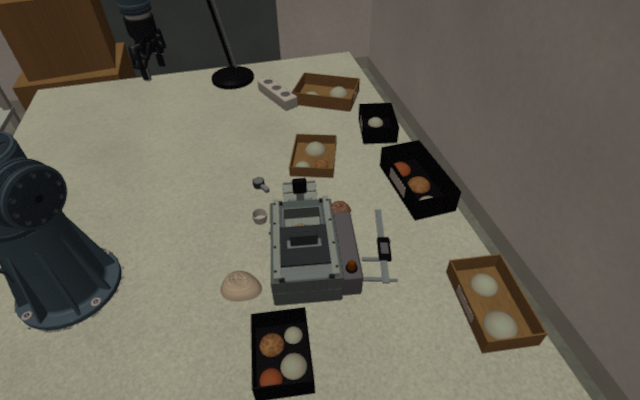

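```bash
true
```

```text
(no output)
```

View pics/top0z.png

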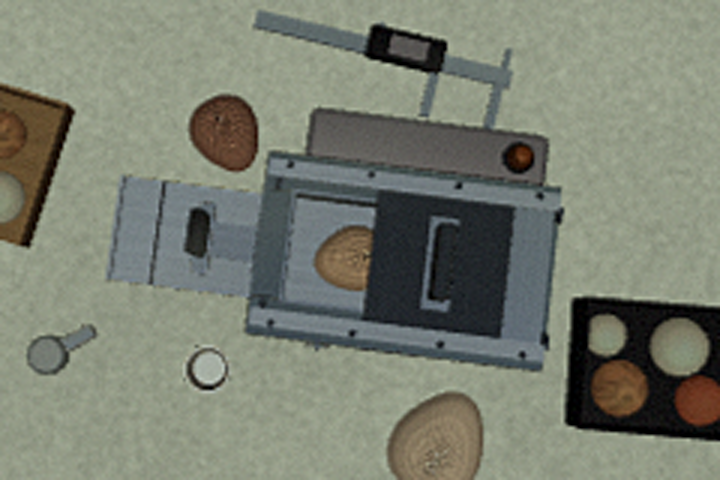

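View pics/side0z.png

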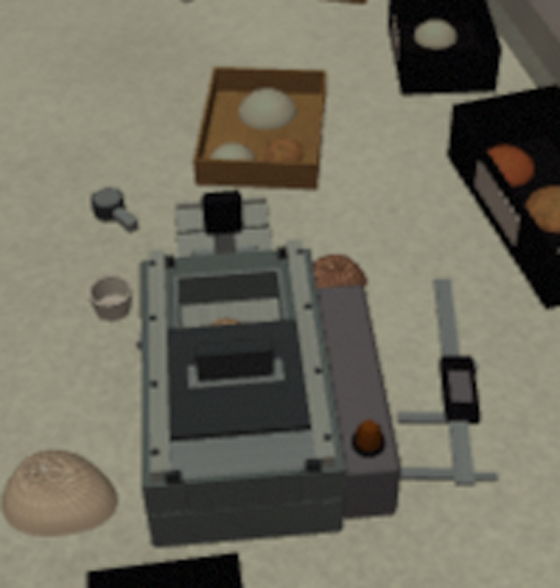

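```bash
cat >h.py <<'E'
import numpy as np,cv2
from bench import ctrl
from scipy.optimize import least_squares
from scipy.spatial.transform import Rotation as Ro
def proj(n,X):
    c=ctrl.calibration(n); Y=np.atleast_2d(X)@c["R"].T+c["t"]; u=Y@c["mtx"].T; return u[:,:2]/u[:,2:]
def back(n,u,v,z):
    c=ctrl.calibration(n); r=c["R"].T@np.linalg.inv(c["mtx"])@[u,v,1]; o=-c["R"].T@c["t"]; return o+r*(z-o[2])/r[2]
def U(p,P):
    c,s=np.cos(p[2]),np.sin(p[2]);P=np.atleast_2d(P)
    return np.c_[p[0]+c*P[:,0]-s*P[:,1],p[1]+s*P[:,0]+c*P[:,1],P[:,2]]
E
python3 - <<'E'
from h import *
z=lambda a,b:(220+a/3-.33,120+b/3-.33)
pts=[((270,152),(.075,.12,.103)),((560,188),(.075,-.12,.103)),((543,370),(-.075,-.12,.103)),((247,335),(-.075,.12,.103)),
((125,177),(.045,.245,.045)),((110,280),(-.045,.245,.045)),((165,182),(.045,.207,.04)),((152,284),(-.045,.207,.04))]
px=np.array([z(*a) for a,_ in pts]);P=np.array([b for _,b in pts])
f=lambda p:(proj("top",U(p,P))-px).ravel()
s=least_squares(f,[.55,0,0.1],loss="soft_l1");print(s.x);print(np.round(f(s.x).reshape(-1,2),1))
p=s.x
print("side corners",proj("side",U(p,P)))
print("well px",proj("top",U(p,[[0,.05,.056]])))
# fin by depth
d=np.load("top0.npy");c=ctrl.calibration("top")
vv,uu=np.mgrid[150:250,250:415]
dd=d[150:250,250:415]
X=((np.stack([uu*dd,vv*dd,dd],-1)@np.linalg.inv(c["mtx"]).T)-c["t"])@c["R"]
Q=X.reshape(-1,3);m=Q[:,2]>.11;Q=Q[m]
cc,ss=np.cos(p[2]),np.sin(p[2]);L=(Q[:,:2]-p[:2])@np.array([[cc,-ss],[ss,cc]])
for lo,hi in((-.13,.1),(.12,.25)):
    k=(L[:,1]>lo)&(L[:,1]<hi); print(k.sum(),np.round(L[k].min(0),3),np.round(L[k].max(0),3),np.round(np.median(Q[k],0),3))
for zz,nm in((.0,"h"),):
  pass
for nm,P0 in dict(fin_open=(0,-.06,.1325),grip=(0,.167,.096),line=(0,.207,.04),well=(0,.05,.056)).items(): print(nm,U(p,P0).round(4),proj("top",U(p,P0)).round(1),proj("side",U(p,P0)).round(1))
E
```

```text
[ 0.53793092 -0.06495707 -0.14648243]
[[-0.2 -1.2]
 [ 2.7 -0.7]
 [ 1.7  1.4]
 [-0.7  0. ]
 [-1.1 -0.4]
 [-1.1  0.1]
 [ 0.4  0. ]
 [-0.   0.8]]
side corners [[329.93404128 193.67708753]
 [342.75365203 273.3265945 ]
 [268.54356486 279.56779055]
 [268.55569617 198.24314981]
 [314.24987417 179.53798808]
 [281.65361289 181.90299676]
 [315.43107844 190.04144723]
 [282.12877811 192.50002319]]
well px [[333.8313911  205.00883034]]
235 [-0.063 -0.032] [0.031 0.077] [ 0.525 -0.086  0.132]
90 [-0.017  0.162] [0.019 0.176] [0.564 0.101 0.117]
fin_open [[ 0.5292 -0.1243  0.1325]] [[382.6 208.9]] [[303.3 244.2]]
grip [[0.5623 0.1003 0.096 ]] [[286.2 197.8]] [[298.5 185.4]]
line [[0.5681 0.1398 0.04  ]] [[272.7 197.7]] [[298.8 191.3]]
well [[ 0.5452 -0.0155  0.056 ]] [[333.8 205. ]] [[302.  230.1]]
```

```bash
python3 - <<'E'
from h import *
for n,(v0,v1,u0,u1) in dict(top=(150,250,250,415)).items():
    d=np.load(n+"0.npy");c=ctrl.calibration(n)
    vv,uu=np.mgrid[v0:v1,u0:u1];dd=d[v0:v1,u0:u1]
    X=((np.stack([uu*dd,vv*dd,dd],-1)@np.linalg.inv(c["mtx"]).T)-c["t"])@c["R"]
    im=np.clip(X[...,2]/.14*255,0,255).astype(np.uint8); im[dd==0]=0
    cv2.imwrite("pics/hgt.png",cv2.applyColorMap(cv2.resize(im,None,fx=4,fy=4,interpolation=0),cv2.COLORMAP_JET))
    for lo,hi,nm in((.11,.2,"tall"),(.086,.2,"house"),(.025,.055,"ledge")):
        m=((X[...,2]>lo)&(X[...,2]<hi)&(dd>0)).astype(np.uint8)
        N,l,s,_=cv2.connectedComponentsWithStats(m)
        for i in range(1,N):
            if s[i,4]>40:
                q=X[l==i]; r=cv2.minAreaRect(q[:,:2].astype(np.float32)*1000)
                print(nm,s[i],np.round(np.median(q,0),4),np.round(q[:,2].max(),3),r)
E
```

```text
tall [31 39  8 16 90] [0.5638 0.1012 0.1172] 0.122 ((563.62548828125, 102.23233032226562), (13.834136962890625, 35.70150375366211), 80.60948181152344)
tall [113  44   9  26 178] [ 0.5344 -0.0888  0.1317] 0.138 ((535.6015625, -90.04060363769531), (14.43847942352295, 59.255218505859375), 81.73052978515625)
house [140  18   8   8  49] [ 0.6223 -0.1596  0.0915] 0.098 ((621.9625244140625, -161.54295349121094), (17.471893310546875, 17.56243324279785), 87.71736907958984)
house [  51   20  107   74 5177] [ 0.5347 -0.0804  0.0979] 0.138 ((539.5049438476562, -63.048431396484375), (240.53497314453125, 150.060791015625), 81.59078216552734)
house [ 31  39   9  16 105] [0.5629 0.101  0.1167] 0.122 ((563.6213989257812, 101.96157836914062), (14.12324047088623, 35.708274841308594), 81.98239135742188)
ledge [   5   28   52   41 1572] [0.5653 0.1234 0.0405] 0.052 ((566.4114990234375, 119.17167663574219), (122.67181396484375, 90.09356689453125), 81.6657943725586)
ledge [161  69   4  31  87] [ 0.4662 -0.2142  0.0401] 0.055 ((468.8110656738281, -214.46766662597656), (2.195071220397949, 76.62701416015625), 85.03324890136719)
```

View pics/hgt.png

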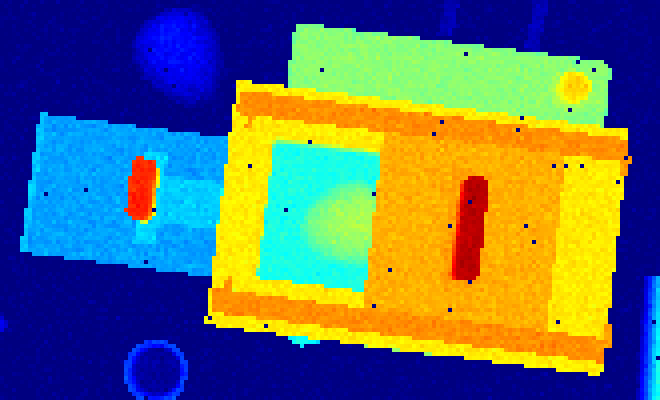

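```bash
cat >>h.py <<'E'
p=np.array([.5395,-.0630,-.146])
def todo(local,flip=None):
    o=ctrl.get_obs(); T=np.array(o["eef_pos"]); R=Ro.from_quat(np.roll(o["eef_rot"],-1))
    yu=np.array([-np.sin(p[2]),np.cos(p[2]),0]); xd=np.array([0,0,-1.]); 
    tgt=U(p,local)[0]
    for s in (1,-1):
        y=s*yu; Rt=Ro.from_matrix(np.c_[xd,y,np.cross(xd,y)])
        print("s",s,"rotvec",(R.inv()*Rt).as_rotvec().round(4))
    c,sn=np.cos(p[2]),np.sin(p[2]); d=T-[p[0],p[1],0]
    print("t",round(o["time_s"],2),"shift cm",(R.inv().apply(tgt-T)*100).round(2),"tcp local mm",(np.array([c*d[0]+sn*d[1],-sn*d[0]+c*d[1],T[2]])*1000).round(1),
     "F local",np.round([c*o["wrist_force"][0]+sn*o["wrist_force"][1],-sn*o["wrist_force"][0]+c*o["wrist_force"][1],o["wrist_force"][2]],1),"open",round(o["opening"],3),"q",np.round(o["q"],2))
E
python3 -c "
from h import *
todo((0,-.0273,.2))"
```

```text
s 1 rotvec [-0.2698  0.     -0.    ]
s -1 rotvec [ 2.8718 -0.     -0.    ]
t 0.7 shift cm [  3.13 -44.1   52.63] tcp local mm [-389.7  538.1  231.3] F local [-0.4 -0.1  0.1] open 1.003 q [ 0.95  0.18  1.61 -0.    1.35 -0.21]
```

```bash
python3 -m creep '1 0 0 0 -0.135 0 0; 1 0 0 0 -0.135 0 0; 1 0 -4.7 3.25 0 0 0; 1 0 -4.7 3.25 0 0 0; 1 0 -4.7 3.25 0 0 0; 1 0 -4.7 3.25 0 0 0; 1 0 -4.7 3.25 0 0 0; 1 0 -4.7 3.25 0 0 0; 1 0 -4.7 3.25 0 0 0; 1 0 -4.7 3.25 0 0 0'; python3 -c "
from h import *
todo((0,-.0273,.2))"
```

```text
time_s: 1.95
eef_pos: [0.4445, 0.1102, 0.233]
eef_rot: [0.708, 0.046, 0.703, -0.044]
wrist_force: [0.7, 0.5, 0.4]
opening: 1.002
s 1 rotvec [ 0.0181  0.0063 -0.0036]
s -1 rotvec [-3.1234  0.0056  0.0099]
t 1.95 shift cm [  3.31 -18.71  11.56] tcp local mm [-119.2  157.6  233. ] F local [0.6 0.6 0.4] open 1.002 q [-0.02 -0.1   1.89  0.    1.34 -1.46]
```

```bash
python3 -m creep '0.7 0.8 -4.8 2.9 0.018 0.006 -0.004; 0.7 0.8 -4.8 2.9 0 0 0; 0.7 0.8 -4.8 2.9 0 0 0; 0.7 0.8 -4.0 2.9 0 0 0; 0.7 0 0 0 0 0 0'; python3 - <<'E'
from h import *
todo((0,-.0273,.12))
im,d=ctrl.camera("wrist");cv2.imwrite("pics/w1.png",im);np.save("w1.npy",d)
E
```

```text
time_s: 2.58
eef_pos: [0.5374, -0.0997, 0.2018]
eef_rot: [0.707, 0.054, 0.703, -0.054]
wrist_force: [0.0, 1.1, -0.5]
opening: 0.701
s 1 rotvec [-0.0064  0.0051  0.0006]
s -1 rotvec [ 3.1351e+00  1.0000e-03 -8.0000e-03]
t 2.58 shift cm [ 8.18  0.93 -0.37] tcp local mm [  3.3 -36.6 201.8] F local [-0.1  1.  -0.5] open 0.701 q [-0.4   0.14  1.71  0.    1.28 -1.82]
```

View pics/w1.png

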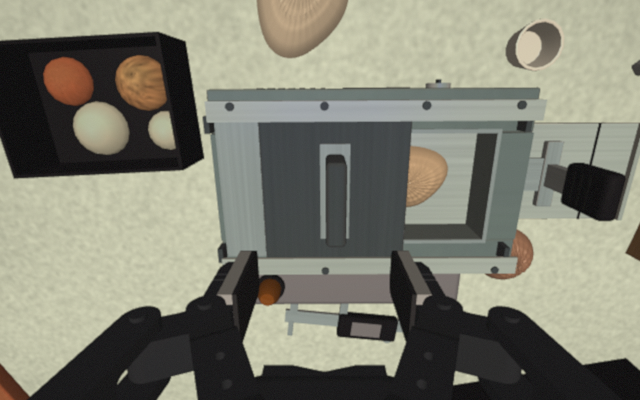

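```bash
python3 -m creep '0.7 2 0.9 -0.35 -0.006 0.005 0; 0.7 3.5 0 0 0 0 0; 0.7 0 0 0 0 0 0'; python3 - <<'E'
from h import *
todo((0,-.0273,.104))
E
```

```text
time_s: 3.0
eef_pos: [0.5329, -0.0837, 0.1442]
eef_rot: [0.705, 0.05, 0.706, -0.049]
wrist_force: [-0.0, -0.5, -0.2]
opening: 0.699
s 1 rotvec [ 0.005  -0.002  -0.0012]
s -1 rotvec [-3.1366e+00  1.9000e-03 -3.1000e-03]
t 3.0 shift cm [ 4.02 -0.59  0.36] tcp local mm [ -3.5 -21.4 144.2] F local [ 0.  -0.5 -0.2] open 0.699 q [-0.38  0.2   1.77  0.    1.17 -1.81]
```

```bash
python3 -m creep '0.7 0 -0.5 0.3 0 0 0; 0.7 0 0 0 0 0 0; 0.7 2 0 0 0 0 0; 0.7 1.7 0 0 0 0 0; 0.7 0 0 0 0 0 0'; python3 - <<'E'
from h import *
todo((0,-.0273,.104))
im,d=ctrl.camera("wrist");cv2.imwrite("pics/w2.png",im)
E
```

```text
time_s: 3.62
eef_pos: [0.5381, -0.0883, 0.111]
eef_rot: [0.707, 0.049, 0.703, -0.049]
wrist_force: [-0.4, -0.1, -0.3]
opening: 0.704
s 1 rotvec [0.0079 0.0055 0.0004]
s -1 rotvec [-3.1337e+00 -6.0000e-04  8.7000e-03]
t 3.62 shift cm [ 0.7  -0.2  -0.24] tcp local mm [  2.3 -25.3 111. ] F local [-0.4 -0.1 -0.3] open 0.704 q [-0.38  0.25  1.78  0.    1.1  -1.81]
```

View pics/w2.png

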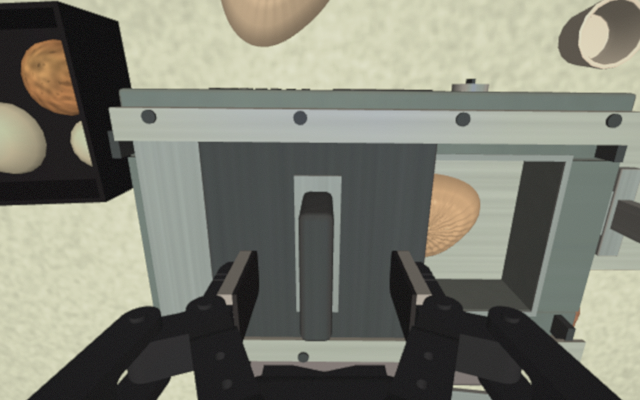

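```bash
python3 -m creep '0 0.3 0 0 0.008 0.005 0; 0 0 0 0 0 0 0; 0 0 0 0 0 0 0; 0 0 0 0 0 0 0; 0 0 0 0 0 0 0; 0 0 0 0 0 0 0'; python3 - <<'E'
from h import *
todo((0,.05,.108))
E
```

```text
time_s: 4.42
eef_pos: [0.5398, -0.0893, 0.1105]
eef_rot: [0.707, 0.051, 0.704, -0.053]
wrist_force: [-0.5, -0.4, -0.1]
opening: 0.148
s 1 rotvec [-0.0008  0.0042  0.0017]
s -1 rotvec [ 3.1408e+00  2.6000e-03 -6.5000e-03]
t 4.42 shift cm [ 0.23  7.6  -0.42] tcp local mm [  4.1 -25.9 110.5] F local [-0.5 -0.4 -0.1] open 0.148 q [-0.38  0.26  1.78 -0.    1.1  -1.8 ]
```

```bash
python3 -m creep '0 0 1 0 0 0 0; 0 0 1 0 0 0 0; 0 0 1 0 0 0 0; 0 0 1 0 0 0 0; 0 0 1 0 0 0 0; 0 0 1 0 0 0 0; 0 0 0 0 0 0 0; 0 0 0 0 0 0 0'; python3 - <<'E'
from h import *
todo((0,.05,.108))
E
```

```text
time_s: 5.42
eef_pos: [0.5492, -0.0252, 0.1105]
eef_rot: [0.707, 0.051, 0.704, -0.052]
wrist_force: [0.3, -2.5, 0.4]
opening: 0.152
s 1 rotvec [0.0003 0.0044 0.0021]
s -1 rotvec [-3.1413 -0.0033  0.007 ]
t 5.42 shift cm [ 0.24  1.12 -0.41] tcp local mm [  4.1  38.8 110.5] F local [ 0.6 -2.4  0.4] open 0.152 q [-0.26  0.26  1.77 -0.    1.1  -1.69]
```

```bash
python3 -m creep '0 0 0.5 0 0 0 0; 0 0 0.4 0 0 0 0; 0 0 0 0 0 0 0'; python3 - <<'E'
from h import *
todo((0,.05,.108))
E
python3 -m creep '0 0 0.3 0 0 0 0; 0 0 0 0 0 0 0'; python3 - <<'E'
from h import *
todo((0,.05,.108))
E
```

```text
time_s: 5.8
eef_pos: [0.5505, -0.0163, 0.1105]
eef_rot: [0.707, 0.051, 0.704, -0.053]
wrist_force: [1.0, -0.6, 1.0]
opening: 0.152
s 1 rotvec [-0.0008  0.0043  0.0022]
s -1 rotvec [ 3.1408  0.0034 -0.0067]
t 5.8 shift cm [ 0.24  0.22 -0.41] tcp local mm [  4.1  47.8 110.5] F local [ 1.1 -0.4  1. ] open 0.152 q [-0.24  0.27  1.77 -0.    1.1  -1.67]
time_s: 6.05
eef_pos: [0.5507, -0.0154, 0.1105]
eef_rot: [0.706, 0.05, 0.704, -0.054]
wrist_force: [0.0, 1.3, 1.3]
opening: 0.15
s 1 rotvec [-0.0006  0.004   0.006 ]
s -1 rotvec [ 3.1409  0.0094 -0.0062]
t 6.05 shift cm [ 0.25  0.12 -0.42] tcp local mm [  4.2  48.8 110.5] F local [-0.2  1.3  1.3] open 0.15 q [-0.24  0.27  1.77 -0.01  1.1  -1.66]
```

```bash
python3 -m creep '0 0 0.4 0 0 0 0; 0 0 0.3 0 0 0 0'; python3 - <<'E'
from h import *
todo((0,.05,.108))
E
python3 -m creep '0 0 0.5 0 0 0 0; 0 0 0.5 0 0 0 0'; python3 - <<'E'
from h import *
todo((0,.05,.108))
im,d=ctrl.camera("wrist");cv2.imwrite("pics/w3.png",im)
E
```

```text
time_s: 6.3
eef_pos: [0.5507, -0.0153, 0.1105]
eef_rot: [0.706, 0.045, 0.705, -0.058]
wrist_force: [-5.1, -14.4, 0.7]
opening: 0.149
s 1 rotvec [-0.0008  0.0026  0.0181]
s -1 rotvec [ 3.1406  0.0285 -0.004 ]
t 6.3 shift cm [ 0.24  0.12 -0.41] tcp local mm [  4.1  48.8 110.5] F local [ -3.  -15.    0.7] open 0.149 q [-0.23  0.27  1.77 -0.02  1.1  -1.65]
time_s: 6.55
eef_pos: [0.5507, -0.0153, 0.1105]
eef_rot: [0.704, 0.04, 0.706, -0.065]
wrist_force: [-6.6, -25.3, 2.4]
opening: 0.149
s 1 rotvec [-0.0022  0.0004  0.0346]
s -1 rotvec [ 3.1389e+00  5.4300e-02 -7.0000e-04]
t 6.55 shift cm [ 0.24  0.13 -0.41] tcp local mm [  4.1  48.8 110.5] F local [ -2.8 -26.    2.4] open 0.149 q [-0.22  0.27  1.76 -0.04  1.1  -1.63]
```

View pics/w3.png

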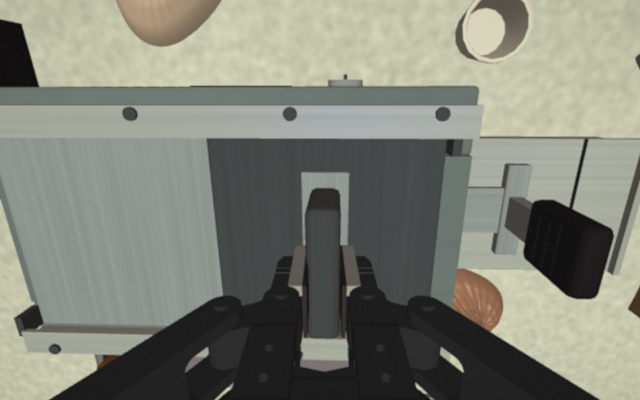

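```bash
python3 -m creep '0 0 0 0 0 0 0.034; 0 0 0 0 0 0 0; 0.5 0 0 0 0 0 0; 0.5 0 0 0 0 0 0; 0.5 0 0 0 0 0 0; 0.5 -3 0 0 0 0 0; 0.5 -4 0 0 0 0 0; 0.5 0 0 0 0 0 0'; python3 - <<'E'
from h import *
todo((0,.167,.18))
im,d=ctrl.camera("wrist");cv2.imwrite("pics/w4.png",im)
im,d=ctrl.camera("top")
c=ctrl.calibration("top");v0,v1,u0,u1=150,250,250,415
vv,uu=np.mgrid[v0:v1,u0:u1];dd=d[v0:v1,u0:u1]
X=((np.stack([uu*dd,vv*dd,dd],-1)@np.linalg.inv(c["mtx"]).T)-c["t"])@c["R"]
cv2.imwrite("pics/t4.png",cv2.resize(im[120:280,220:460],None,fx=3,fy=3,interpolation=2))
E
```

```text
time_s: 7.6
eef_pos: [0.5506, -0.0133, 0.1818]
eef_rot: [0.705, 0.052, 0.705, -0.052]
wrist_force: [-0.3, -0.2, -0.4]
opening: 0.505
s 1 rotvec [-0.0015 -0.0004 -0.0007]
s -1 rotvec [ 3.1401e+00 -1.1000e-03  7.0000e-04]
t 7.6 shift cm [ 0.19 11.62 -0.39] tcp local mm [  3.8  50.7 181.8] F local [-0.3 -0.3 -0.4] open 0.505 q [-0.24  0.18  1.72  0.    1.25 -1.66]
```

View pics/w4.png

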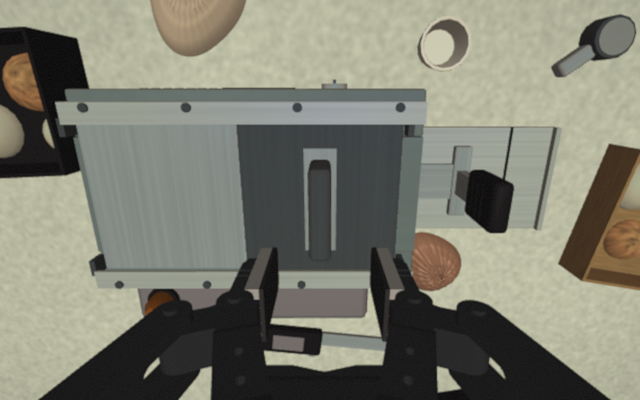

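View pics/t4.png

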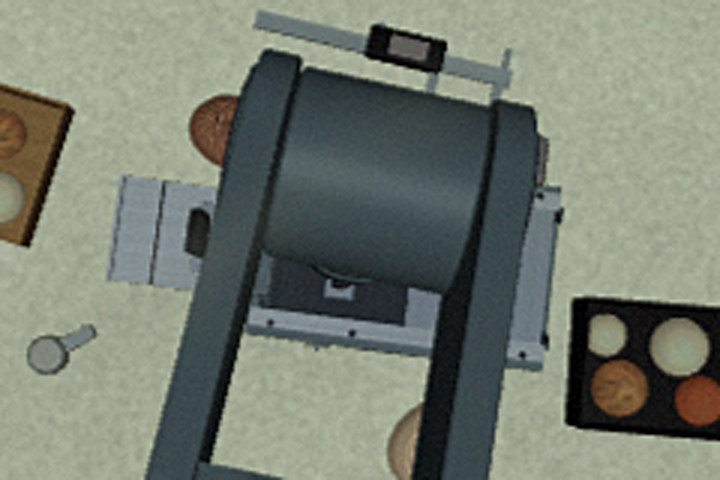

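```bash
python3 -m creep '0.5 0 4 -0.1 0 0 0; 0.5 0 4 -0.1 0 0 0; 0.5 0 2 -0.1 0 0 0; 0.5 0 0 0 0 0 0; 0.5 0 0 0 0 0 0'; python3 - <<'E'
from h import *
todo((0,.167,.18))
im,d=ctrl.camera("wrist");cv2.imwrite("pics/w5.png",im)
for n in("side","top"):
    ctrl.camera(n)
    for q in("cover_fin","pull_grip"): print(n,q,ctrl.find_in(q,n)[:1])
for y in(.05,): print(proj("side",U(p,(0,y,.1325))),proj("top",U(p,(0,y,.1325))))
E
```

```text
time_s: 8.32
eef_pos: [0.556, 0.0887, 0.1707]
eef_rot: [0.699, 0.053, 0.712, -0.052]
wrist_force: [0.4, 0.0, 0.4]
opening: 0.501
s 1 rotvec [-0.0027 -0.0187  0.0001]
s -1 rotvec [3.1388e+00 2.0000e-04 2.9400e-02]
t 8.32 shift cm [-0.94  1.45  0.56] tcp local mm [ -5.8 152.5 170.7] F local [0.4 0.1 0.4] open 0.501 q [-0.05  0.23  1.68  0.    1.25 -1.48]
side cover_fin [{'rect': [280.5, 200.7, 323.3, 239.9], 'confidence': 0.84}]
side pull_grip []
top cover_fin [{'rect': [312.8, 182.4, 360.6, 229.6], 'confidence': 0.57}]
top pull_grip []
[[300.85397647 206.58377591]] [[334.2164782  202.23148579]]
```

View pics/w5.png

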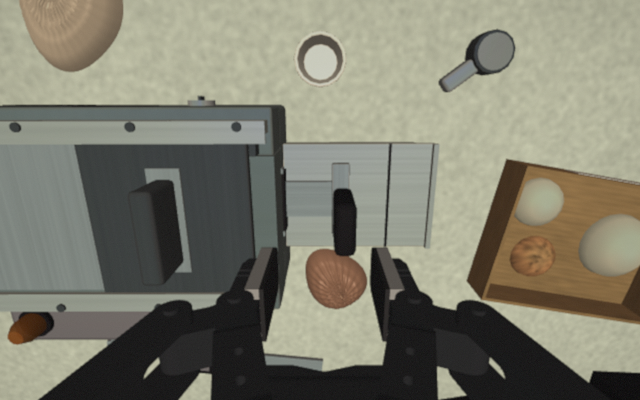

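```bash
python3 -m creep '0.5 0 1.2 0.5 0 -0.018 0; 0.5 0 0 0 0 0 0; 0.5 0 0 0 0 0 0'; python3 - <<'E'
from h import *
todo((0,.167,.088))
im,d=ctrl.camera("wrist");cv2.imwrite("pics/w6.png",im)
E
```

```text
time_s: 9.05
eef_pos: [0.5643, 0.1003, 0.1722]
eef_rot: [0.706, 0.053, 0.704, -0.053]
wrist_force: [-0.0, -0.4, 0.2]
opening: 0.503
s 1 rotvec [-0.004   0.0036 -0.0006]
s -1 rotvec [ 3.1376e+00 -9.0000e-04 -5.6000e-03]
t 9.05 shift cm [ 8.42  0.18 -0.1 ] tcp local mm [  0.7 165.2 172.2] F local [ 0.  -0.4  0.2] open 0.503 q [-0.03  0.23  1.67  0.    1.23 -1.45]
```

View pics/w6.png

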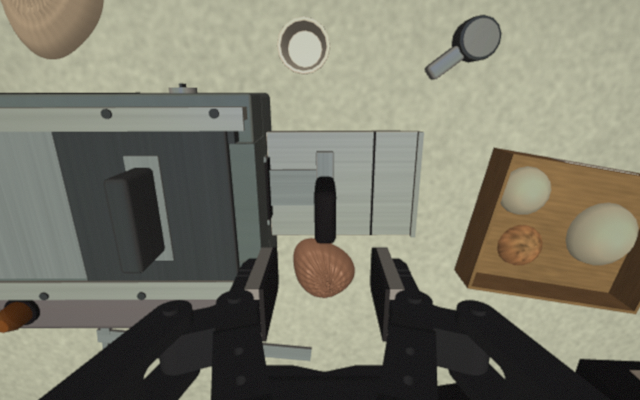

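```bash
python3 -m creep '0.5 2 0.1 0 0 0 0; 0.5 2 0 0 0 0 0; 0.5 0 0 0 0 0 0; 0.5 0 0 0 0 0 0'; python3 - <<'E'
from h import *
todo((0,.167,.088))
E
```

```text
time_s: 9.6
eef_pos: [0.5654, 0.1013, 0.1327]
eef_rot: [0.707, 0.053, 0.703, -0.053]
wrist_force: [-0.2, 0.4, -0.5]
opening: 0.503
s 1 rotvec [-0.0039  0.0055 -0.0008]
s -1 rotvec [ 3.1377e+00 -1.2000e-03 -8.6000e-03]
t 9.6 shift cm [ 4.47  0.07 -0.2 ] tcp local mm [  1.7 166.3 132.7] F local [-0.2  0.4 -0.5] open 0.503 q [-0.03  0.28  1.7   0.    1.16 -1.45]
```

```bash
python3 -m creep '0.5 2 0.1 -0.2 0 0.005 0; 0.5 2.2 0 0 0 0 0; 0.5 0 0 0 0 0 0; 0.5 0 0 0 0 0 0'; python3 - <<'E'
from h import *
todo((0,.167,.088))
im,d=ctrl.camera("wrist");cv2.imwrite("pics/w7.png",im)
E
```

```text
time_s: 10.1
eef_pos: [0.5644, 0.1027, 0.0899]
eef_rot: [0.706, 0.053, 0.704, -0.053]
wrist_force: [0.3, 0.1, -0.2]
opening: 0.504
s 1 rotvec [-0.0039  0.0025 -0.0011]
s -1 rotvec [ 3.1377e+00 -1.7000e-03 -3.9000e-03]
t 10.1 shift cm [ 0.19 -0.06 -0.06] tcp local mm [  0.6 167.5  89.9] F local [ 0.3  0.2 -0.2] open 0.504 q [-0.03  0.34  1.72  0.    1.08 -1.45]
```

View pics/w7.png

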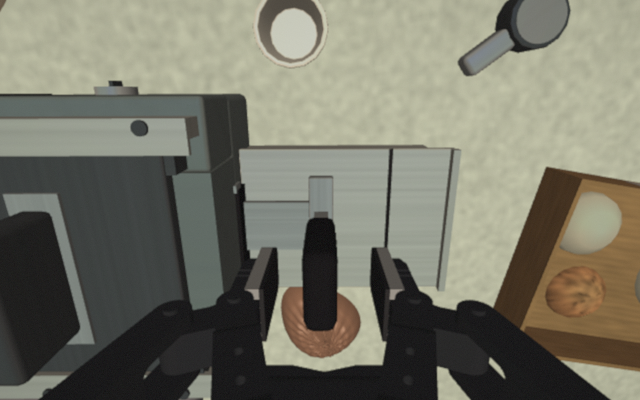

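The grip (cols 302–337) stands between the fingers (258–390), and the cover is shut. Now I'll close the gripper on it.

```bash
python3 -m creep '0 0 0 0 0 0 0; 0 0 0 0 0 0 0; 0 0 0 0 0 0 0; 0 0 0 0 0 0 0; 0 0 0 0 0 0 0'; python3 - <<'E'
from h import *
todo((0,.207,.09))
im,d=ctrl.camera("wrist");cv2.imwrite("pics/w8.png",im)
E
```

```text
time_s: 10.78
eef_pos: [0.5646, 0.1009, 0.091]
eef_rot: [0.706, 0.052, 0.704, -0.054]
wrist_force: [-0.5, -2.6, -0.1]
opening: 0.152
s 1 rotvec [-0.0038  0.0034  0.0014]
s -1 rotvec [ 3.1377e+00  2.3000e-03 -5.3000e-03]
t 10.78 shift cm [ 0.09  4.12 -0.11] tcp local mm [  1.  165.8  91. ] F local [-0.1 -2.6 -0.1] open 0.152 q [-0.03  0.34  1.72 -0.    1.08 -1.45]
```

View pics/w8.png

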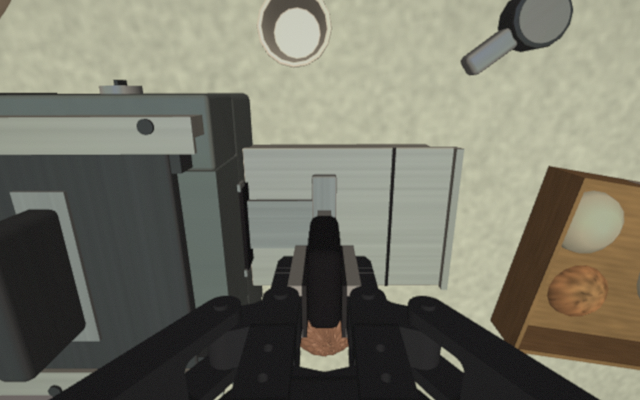

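```bash
python3 -m creep '0 0 0.8 0 0 0 0; 0 0 0.8 0 0 0 0; 0 0 0.8 0 0 0 0; 0 0 0.8 0 0 0 0; 0 0 0 0 0 0 0; 0 0 0 0 0 0 0; 0 0 0 0 0 0 0'; python3 - <<'E'
from h import *
todo((0,.2058,.09))
im,d=ctrl.camera("wrist");cv2.imwrite("pics/w9.png",im)
E
```

```text
time_s: 11.7
eef_pos: [0.5685, 0.1277, 0.091]
eef_rot: [0.705, 0.049, 0.705, -0.057]
wrist_force: [-2.3, -8.3, 0.2]
opening: 0.149
s 1 rotvec [-0.0045  0.0008  0.0111]
s -1 rotvec [ 3.1371e+00  1.7400e-02 -1.3000e-03]
t 11.7 shift cm [ 0.09  1.29 -0.1 ] tcp local mm [  1.  192.9  91. ] F local [-1.1 -8.5  0.2] open 0.149 q [ 0.02  0.36  1.69 -0.01  1.09 -1.39]
```

View pics/w9.png

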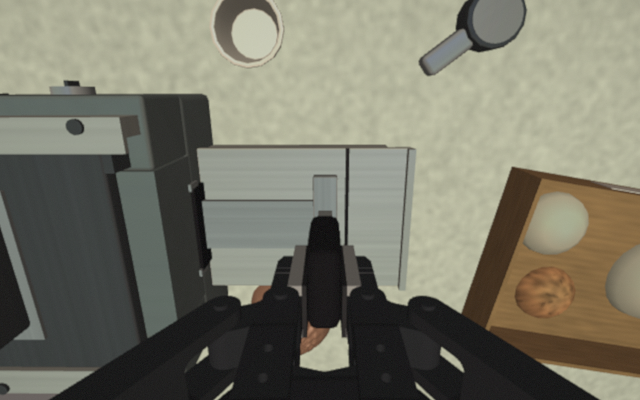

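```bash
python3 -m creep '0 0 0.6 0 0 0 0; 0 0 0.5 0 0 0 0; 0 0 0.2 0 0 0 0; 0 0 0 0 0 0 0; 0 0 0 0 0 0 0; 0 0 0 0 0 0 0'; python3 - <<'E'
from h import *
todo((0,.2058,.09))
im,d=ctrl.camera("wrist");cv2.imwrite("pics/w10.png",im)
E
```

```text
time_s: 12.5
eef_pos: [0.5696, 0.1351, 0.091]
eef_rot: [0.704, 0.048, 0.706, -0.061]
wrist_force: [-3.3, -8.6, -0.6]
opening: 0.152
s 1 rotvec [-0.0071 -0.0019  0.0186]
s -1 rotvec [3.1344e+00 2.9200e-02 3.0000e-03]
t 12.5 shift cm [ 0.09  0.54 -0.1 ] tcp local mm [  0.9 200.4  91. ] F local [-2.  -8.9 -0.6] open 0.152 q [ 0.04  0.37  1.68 -0.02  1.1  -1.37]
```

View pics/w10.png

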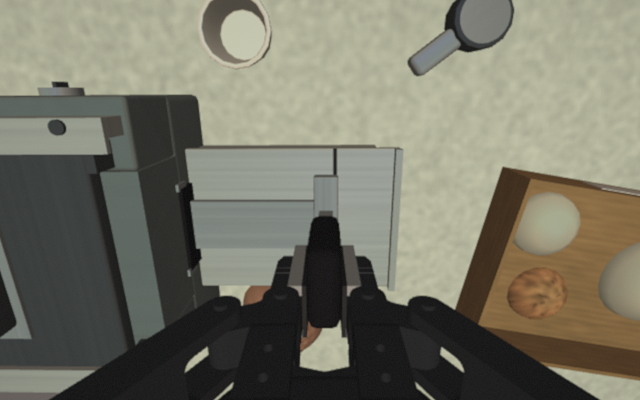

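```bash
python3 -m creep '0 0 0.3 0 0 0 0.015; 0 0 0.3 0 0 0 0; 0 0 0.2 0 0 0 0'; python3 - <<'E'
from h import *
todo((0,.2058,.09))
for i in range(4): ctrl.camera("side")
todo((0,.2058,.09))
for i in range(4): ctrl.camera("side")
todo((0,.2058,.09))
im,d=ctrl.camera("wrist");cv2.imwrite("pics/w11.png",im)
E
```

```text
time_s: 12.92
eef_pos: [0.5701, 0.139, 0.091]
eef_rot: [0.704, 0.051, 0.706, -0.057]
wrist_force: [-3.5, -10.3, 0.7]
opening: 0.151
s 1 rotvec [-0.007  -0.0033  0.0099]
s -1 rotvec [3.1346 0.0156 0.0052]
t 12.93 shift cm [ 0.1   0.15 -0.09] tcp local mm [  0.9 204.3  91. ] F local [ -2.  -10.7   0.7] open 0.151 q [ 0.04  0.37  1.68 -0.01  1.1  -1.37]
s 1 rotvec [-0.0069 -0.0033  0.0098]
s -1 rotvec [3.1346 0.0153 0.0052]
t 13.12 shift cm [ 0.1   0.14 -0.09] tcp local mm [  0.9 204.4  91. ] F local [ -1.5 -10.    1. ] open 0.156 q [ 0.04  0.37  1.68 -0.01  1.1  -1.37]
s 1 rotvec [-0.0069 -0.0033  0.0097]
s -1 rotvec [3.1346 0.0153 0.0051]
t 13.32 shift cm [ 0.1   0.14 -0.09] tcp local mm [  0.9 204.4  91. ] F local [ -2.4 -10.3   1.1] open 0.152 q [ 0.04  0.37  1.68 -0.01  1.1  -1.37]
```

View pics/w11.png

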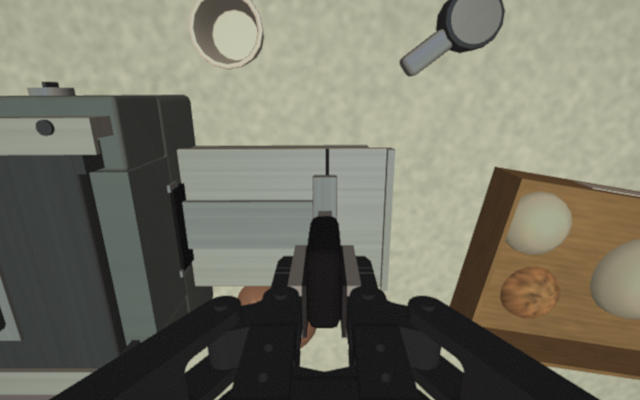

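```bash
cat >>h.py <<'E'
def wl(u,v,z):
    o=ctrl.get_obs();R=Ro.from_quat(np.roll(o["eef_rot"],-1)).as_matrix();C=ctrl.calibration("wrist");T=C["tool_from_camera"]
    r=R@T[:3,:3]@np.linalg.inv(C["mtx"])@[u,v,1];q=R@T[:3,3]+o["eef_pos"];X=q+r*(z-q[2])/r[2]
    c,s=np.cos(p[2]),np.sin(p[2]);d=X-[p[0],p[1],0];return np.array([c*d[0]+s*d[1],-s*d[0]+c*d[1]])*1000
def edges(im):
    g=cv2.cvtColor(im,cv2.COLOR_BGR2GRAY).astype(float)
    print("line",g[155:172,318:340].mean(0).round().astype(int),"\ncross",g[184:206,305:345].mean(0).round().astype(int))
E
python3 - <<'E'
from h import *
im=cv2.imread("pics/w11.png");edges(im)
cv2.imwrite("pics/w11z.png",cv2.resize(im[140:230,270:390],None,fx=6,fy=6,interpolation=0))
E
```

```text
line [155 156 155 156 156 156 156 113  46  31  64 130 156 157 156 156 156 156
 155 156 156 156] 
cross [144 145 145 145 145 145 144 124 116 126 130 130 132 133 133 132 131 129
 129 132 133 132 132 132 133 135 137 137 137 136 130 119 140 156 157 156
 156 156 156 156]
```

View pics/w11z.png

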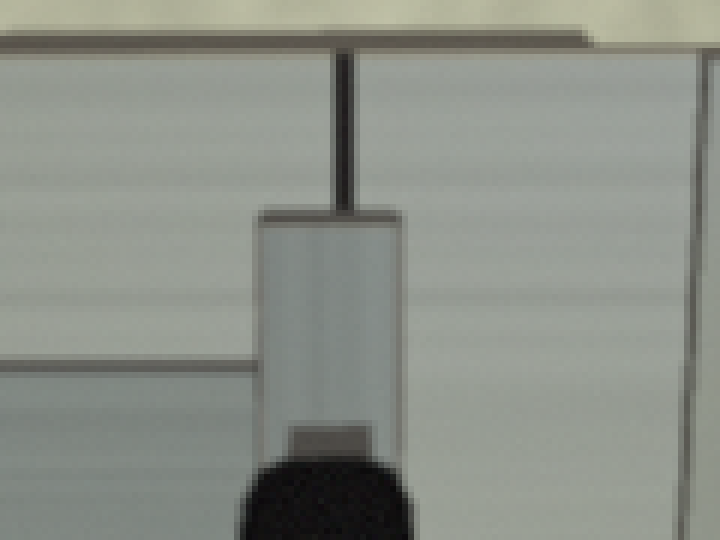

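```bash
python3 - <<'E'
from h import *
print("line",wl(326.9,163,.04),"cross",wl(313.0,195,.0475),wl(336.2,195,.0475),wl(324.6,195,.0475))
print("grip",wl(324,280,.118))
E
```

```text
line [-36.25877349 204.97279876] cross [-19.18607496 196.92891507] [-19.1260257  210.23079796] [-19.15603955 203.58224413]
grip [ -6.04113363 203.8329956 ]
```

```bash
python3 -m creep '0 0 0.35 0 0 0 0'; python3 - <<'E'
from h import *
for i in range(5): ctrl.camera("side")
todo((0,.2058,.09))
im,d=ctrl.camera("wrist");cv2.imwrite("pics/w12.png",im);edges(im)
E
```

```text
time_s: 13.5
eef_pos: [0.5704, 0.1411, 0.091]
eef_rot: [0.703, 0.05, 0.707, -0.058]
wrist_force: [-3.5, -11.3, 1.3]
opening: 0.15
s 1 rotvec [-0.007  -0.0037  0.0115]
s -1 rotvec [3.1346 0.018  0.0057]
t 13.75 shift cm [ 0.1  -0.1  -0.09] tcp local mm [  0.9 206.8  91. ] F local [ -2.4 -10.    0.9] open 0.15 q [ 0.05  0.37  1.67 -0.01  1.1  -1.37]
line [155 156 155 113  45  31  60 129 155 156 155 155 155 155 155 155 155 155
 155 155 156 155] 
cross [144 144 144 144 144 145 144 126 117 126 129 129 131 133 133 132 131 129
 128 131 132 132 131 131 132 134 136 137 137 136 132 122 140 155 156 156
 155 156 156 156]
```

```bash
python3 -m creep '0 0 0.02 0 0 0 0'; python3 - <<'E'
from h import *
for i in range(5): ctrl.camera("side")
todo((0,.2058,.09))
im,d=ctrl.camera("wrist");cv2.imwrite("pics/w13.png",im);edges(im)
E
```

```text
time_s: 13.92
eef_pos: [0.5703, 0.1406, 0.091]
eef_rot: [0.703, 0.05, 0.707, -0.059]
wrist_force: [-3.3, -10.1, 0.8]
opening: 0.151
s 1 rotvec [-0.0071 -0.004   0.0131]
s -1 rotvec [3.1344 0.0205 0.0063]
t 14.18 shift cm [ 0.1  -0.   -0.09] tcp local mm [  0.9 205.8  91. ] F local [ -1.3 -10.6   0.4] open 0.151 q [ 0.05  0.37  1.67 -0.01  1.1  -1.37]
line [155 155 155 156 140  92  40  37  82 136 156 156 156 155 155 155 155 156
 155 156 156 156] 
cross [145 144 144 144 145 145 144 132 122 126 129 129 130 133 133 133 131 129
 129 130 132 132 131 132 132 133 136 137 137 136 133 127 140 154 156 156
 156 156 156 156]
```

```bash
python3 - <<'E'
from h import *
print("line",wl(324.55,163,.04),"cross",wl(324.6,195,.0475))
for i in range(14): ctrl.camera("side")
todo((0,.2058,.09))
im,d=ctrl.camera("side");cv2.imwrite("pics/s14.png",cv2.resize(im[110:320,220:420],None,fx=2.8,fy=2.8,interpolation=2))
print([ctrl.find_in("cover_fin","side")[:1]])
im,d=ctrl.camera("wrist");edges(im);cv2.imwrite("pics/w14z.png",cv2.resize(im[140:230,270:390],None,fx=6,fy=6,interpolation=0))
E
```

```text
line [-36.31055218 204.85659095] cross [-19.19598606 204.85164397]
s 1 rotvec [-0.0071 -0.0041  0.0131]
s -1 rotvec [3.1344 0.0205 0.0064]
t 14.93 shift cm [ 0.1  -0.   -0.09] tcp local mm [  0.9 205.8  91. ] F local [ -1.2 -10.2   1. ] open 0.151 q [ 0.05  0.37  1.67 -0.01  1.1  -1.37]
[[{'rect': [279.5, 199.0, 324.2, 240.0], 'confidence': 0.91}]]
line [155 155 155 156 140  93  39  37  82 136 156 156 156 156 155 155 156 156
 156 156 156 156] 
cross [144 144 144 144 144 144 144 132 122 126 129 129 130 133 133 132 131 129
 128 130 132 132 132 132 132 133 136 138 137 136 133 127 140 154 156 156
 156 156 156 156]
```

View pics/s14.png

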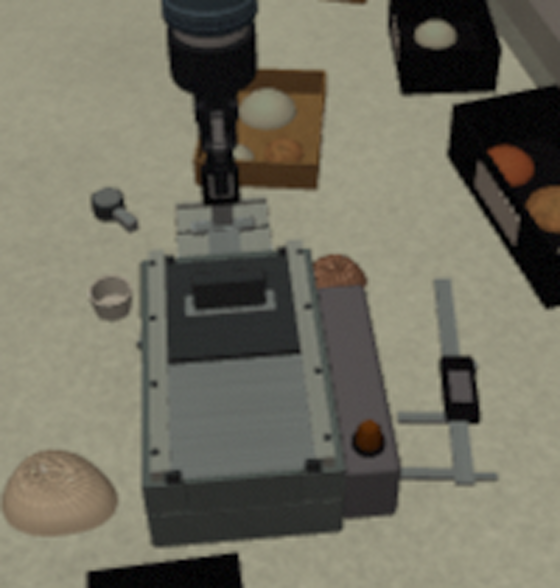

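View pics/w14z.png

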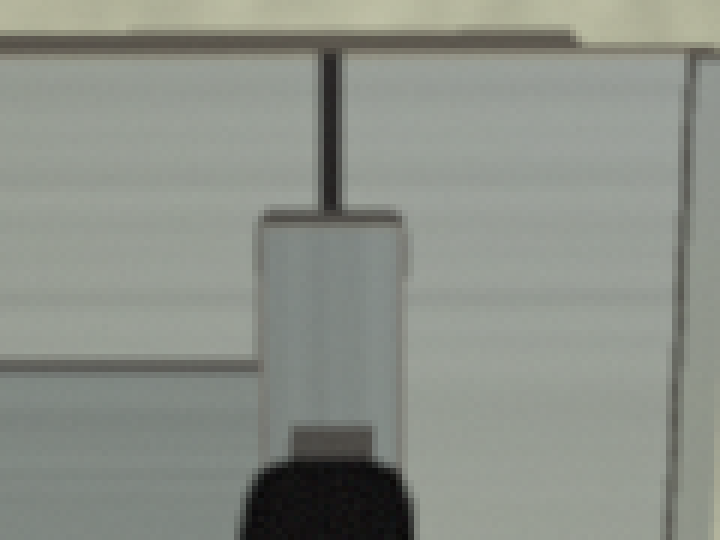

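The cross-piece is centred on the line (line at col 324.6, cross-piece at col 324.6). The cover is shut and the hold has been steady for 0.75 s, so I'm handing in.

```bash
python3 -c "
from bench import ctrl
print(ctrl.hand_in())"
```

```text
the job is handed in; nothing more can be done
None
```

The job is handed in. I slid the cover shut against its stop, then took the upright grip and drew the shutter out to the index line. The arm is still holding it there.

- **Cover:** it stopped moving under about 26 N. The side and wrist pictures show it fully over the well, and it was still shut in the last side picture.
- **Shutter:** in the last wrist picture the line and the cross-piece are both centred at pixel column 324.6, and my calibrated positions for them agree within 0.1 mm. The pull read about 10.2 N, which matches the spring force on the line.
- **Hold:** the hand stayed steady for about 0.75 s on the last target, at 14.9 s on the clock when I last read it.
- **Other things:** in the last side picture the table items in view look where they were. I did not measure each one. The specimen shell is under the cover, so I could not see it at the end.
- **Corrections and disagreements:** the first pull went about 1 mm past the line and I brought it back. The wrist camera put the line about 2 mm from its nominal place, within the stated calibration error.

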